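# Close the spectacle case on the vanity counter

## Robot

A 6-joint arm with a two-finger parallel gripper is mounted at the origin on the work surface. World frame = base frame: x ahead of the robot, y to its left, z up, the work surface at z = 0. Lengths are in mm, angles in rad, forces in N, time in s.
With the tool pointing down it reaches from about 350 to 775 mm from the base axis. Payload 7.3 kg.
Tool frame: the origin (TCP) lies at the very end of the fingers, on their centre line; the grasp point (between the pads) lies 19 mm behind it; z points along the fingers, y is the line along which they close (so a half turn about z gives the same grasp; the last joint's range is limited). The gripper opens to 92 mm and grips with 3 to 60 N. Pads are 19 mm wide; open, the fingers measure 130 mm over their backs; the gripper's body (75 mm by 190 mm) begins 47 mm behind the grasp point.
Start: joints at [-1.302, 0.342, 1.524, -0, 1.275, -0.146], TCP at [211.602, -480.489, 226.741] pointing down, gripper open.
Joint ranges: [-2.53, 2.53], [-0.77, 2.02], [0.04, 2.7], [-1, 4.14], [0.28, 2.66], [-3.11, 3.11]. Speed limits (rad/s): [2.57, 2.57, 3.14, 3.14, 3.14, 3.14].

## Interface

Orientations are given as [roll, pitch, yaw] about the fixed x, y, z axes, in that order (R = Rz(yaw) Ry(pitch) Rx(roll)).
In Python, from plant import bot gives the robot as it stands.
- The arm moves only by the tool jog_arm, never from a script. Its argument "targets" is a list of rows, each an object with "xyz": the shift along the tool's x, y, z as a fraction of full scale, a list of three; "spin": the turn about the tool's z as a fraction of full scale. In form: [{"xyz": [x, y, z], "spin": spin}, ...]. A call has exactly 10 rows; each row shifts and turns the commanded pose from where the row before left it, along the tool's axes as they then stand; what a row does not reach is not made up. Full scale, the value 1, is 80 mm for a shift and 0.1 rad for a turn. A row lasts 1/8 s, in which the tool goes at most 62.5 mm and 10.7 degrees, less where a joint would pass 70% of its speed; a pose out of reach is approached as far as the arm can. A call with a number of a shift or a turn outside -1 to 1 is refused whole. A call with a gripper value outside its range is refused whole. "gripper" is the opening in per cent of the stroke, from 0 (shut) to 100 (fully open), set as the call begins (left out, the last holds). The fingers move at their own pace and stop on an object; the grip force is fixed at half the most. Time passes only in rows, so rows that do not move let the fingers close, or fill a call up. It gives the time, the measured TCP pose, the force, the opening and the grip force at its end, in the units of the state.
- bot.get_obs(): the state, without advancing time (a new reading comes with each control period).
- bot.capture(name): name is "side" or "top"; returns the picture (400x640x3 uint8, blue, green, red); there is no depth.
- bot.get_calibration(name): a dict with "vfov" (degrees; the focal length in pixels is half the picture's height over the tangent of half this angle, whatever the lens; pixels are square), "cx", "cy" (the principal point, pixels), "eye" and "rotation" of the camera in the world. Camera axes: x right, y down, z forward; pixel columns grow to the right and rows downward; lengths in mm; the calibration is good to about 2 mm. A picture is of the moment at which its call begins. get_calibration takes no time and is no camera call.
- bot.close_job(): hands the job in; it is judged then, once.
The state is a dict: "time": time; "joint_positions": joint angles; "dq": joint speeds; "tau": joint torques, N m; "tool_pos": TCP position; "tcp_rot": TCP orientation; "contact_force": force on the tool from outside, world axes, zero at the start; "moment": the same for the moment, N m; "grip_width": finger opening in mm; "finger_force": force on a finger pad.
Only numpy, scipy, OpenCV 4.12 (cv2) and the standard library are available. Lean on these libraries where they do the work, as an engineer would, in place of code of your own. Each camera call takes 0.05 s, during which the arm holds its last target. There are 200 camera calls.

## Task

Two hard clamshell cases stand open on the bathroom counter. Fold the lid of the long spectacle case (the one with the spectacles in it) over and press it down until its two halves meet rim to rim, keeping the case standing flat about where it is, and leave the square ring case open and where it is.

Things in the scene. Friction and masses are not known exactly. Their poses are not given: they have to be found in the camera images.
- specs_case_lid (a joint): Lid angle q of the long spectacle case, rad: 0 = shut, rims meeting; pi/2 = lid upright; starts 1.65-1.95, leaning back. Stiff hinge: stays at any angle, about 1 N at the free edge turns it. Lid shell 18 mm deep, reaching 70 mm from the hinge (+7 mm thumb tab). From the hinge, a point on its outer back, r along it, is at x = -r cos q + 18 sin q, z = r sin q + 18 cos q (mm).
- specs_hinge (a point): Middle of the hinge line, 26 mm above the counter, of the long spectacle case: dark brown hard shell with folded wire spectacles inside, loose, 0.4 kg. Axes: y along the hinge (case 165 mm long, 82.5 mm each way), z up, -x across the 70 mm wide base to its open side; the lid's outer back faces +x when open. Base 26 mm high; 44 mm high when shut; walls 4 mm.
- ring_case_lid (a joint): Angle of the lid of the square ring case (bystander), same sense; starts open at 1.65 to 1.95 and is to be left so.
- ring_hinge (a point): Middle of the hinge line of the square ring case (bystander), 26 mm above the counter, axes as for the other case. Same dark brown hard shell, but 90 x 90 mm, 26 mm base and 18 mm lid, with a grey pad inside and no spectacles.
Mind the look-alikes: they are no part of the job. What is shaped like the part that bears specs_case_lid but purple or turquoise is not meant.

How it is judged (in metres and radians):
At the end, for the whole second after the job is handed in: Spectacle case lid shut to within 0.15 rad (about 10 mm at the free edge) and still, base flat (tilt under 0.12 rad, hinge under 36 mm high) and within 80 mm of its start; ring case lid still open beyond 1.4 rad, its hinge within 30 mm of its start (value of joint specs_case_lid below 0.15 rad and velocity of joint specs_case_lid below 0.1 rad/s and angle between specs_hinge's own z axis and vertical below 0.12 rad and height (world z) of specs_hinge below 0.036 m and distance of specs_hinge from where it was at the start of the episode below 0.08 m and value of joint ring_case_lid above 1.4 rad and distance of ring_hinge from where it was at the start of the episode below 0.03 m); the robot touches nothing.
It fails at once if the ring case's lid is folded down (value of joint ring_case_lid below 1.2 rad).
It fails at once if the ring case is shoved more than 50 mm (distance of ring_hinge from where it was at the start of the episode above 0.05 m).
It fails at once if the spectacle case is tipped over or lifted (angle between specs_hinge's own z axis and vertical above 0.5 rad or height (world z) of specs_hinge above 0.08 m).
It also fails if it takes over 32 s, if anything falls off the work surface, if the arm or the gripper's body presses on something with over 40 N, if the wrist force passes 120 N, or if a joint passes its speed limit or range.

## Working session

There is one attempt and no reset: what is moved stays moved. The work goes in short steps, Python scripts to look and compute and a tool call to move; the robot and the scene stay as the last step left them, time stands still between calls to the robot, and variables do not carry over. Pictures are saved under pics/ and viewed, at most 10 in all, crops included, and the job is handed in when it is done.

Besides the shell and the picture viewer there is one more tool, called after "Request:" as name(argument=value, ...) on one line, values as JSON. jog_arm: Moves the arm, as the interface text tells. Shift numbers are shares of 80 mm and turn numbers shares of 0.1 rad, none past 1 either way. Its arguments: {"type":"object","properties":{"targets":{"type":"array","items":{"type":"object","properties":{"xyz":{"type":"array","items":{"type":"number"}},"spin":{"type":"number"}}}},"gripper":{"type":"number"}},"required":["targets"]}

```bash
mkdir -p pics; cat > h.py <<'E'
import numpy as np, cv2
from plant import bot
def ray(name,u,v):
    c=bot.get_calibration(name); f=200/np.tan(np.radians(c['vfov'])/2)
    d=np.array(c['rotation'])@np.array([(u-c['cx'])/f,(v-c['cy'])/f,1]); return np.array(c['eye'],float),d
def onz(name,u,v,z):
    e,d=ray(name,u,v); return e+d*(z-e[2])/d[2]
def proj(name,p):
    c=bot.get_calibration(name); f=200/np.tan(np.radians(c['vfov'])/2)
    q=np.array(c['rotation']).T@(np.array(p,float)-np.array(c['eye'])); return q[:2]/q[2]*f+[c['cx'],c['cy']]
E
python3 - <<'E'
from h import *
for n in('top','side'):
    cv2.imwrite(f'pics/{n}1.png',bot.capture(n)); print(n,bot.get_calibration(n))
print(bot.get_obs())
E
```

```text
top {'vfov': 52.61890462276933, 'cx': 320.9679579127638, 'cy': 198.7663197874098, 'eye': array([ 378.2083977 ,   90.20850499, 1036.61348108]), 'rotation': array([-3.01017332,  0.01555204, -1.54473722])}
side {'vfov': 46.25389826362746, 'cx': 307.87699525359176, 'cy': 205.9945829113556, 'eye': array([424.72143753, 929.33567413, 974.44226083]), 'rotation': array([-2.41267845, -0.01820337, -2.98056511])}
{'time': 0.1, 'joint_positions': array([-1.30199682e+00,  3.42699662e-01,  1.52491092e+00,  4.51941863e-06,
        1.27539856e+00, -1.46001475e-01]), 'dq': array([ 0.00048325, -0.00318184, -0.00461366,  0.00100736,  0.00067998,
        0.00064503]), 'tau': array([ 1.77943264e-03, -4.32005167e+01, -2.44694674e+01,  7.19422731e-02,
        5.25704341e-02, -4.20638969e-05]), 'tool_pos': array([ 211.50401083, -480.12040718,  226.09395555]), 'tcp_rot': array([-3.14019187e+00, -2.10350709e-04,  4.14799514e-01]), 'contact_force': array([0.03499423, 0.04737336, 0.41222781]), 'moment': array([-0.05123984,  0.03863682, -0.04660603]), 'finger_force': 0.0, 'grip_width': 91.79300700920841}
```

View pics/top1.png

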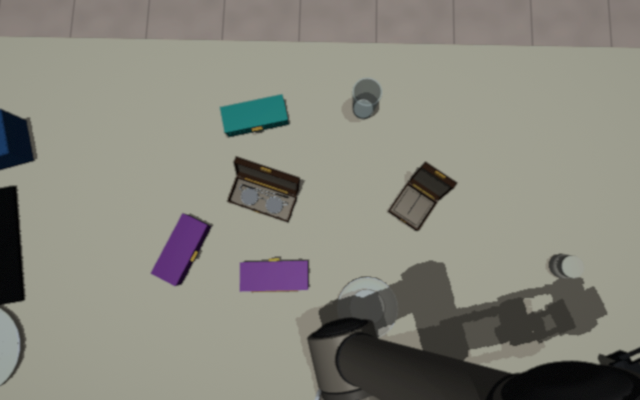

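View pics/side1.png

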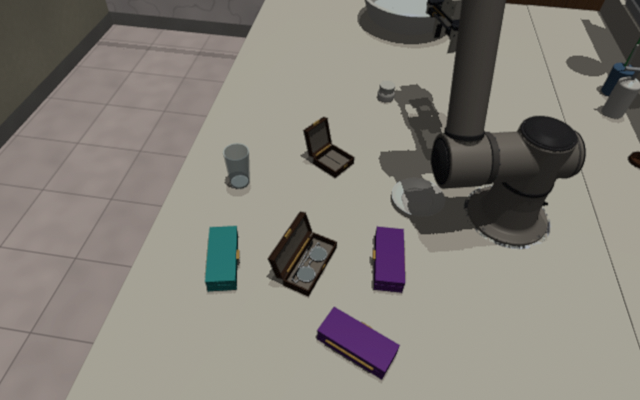

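Top view: the open spectacle case with spectacles is at about (265,190). The open ring case is at (422,197), with a square base and no spectacles. The purple (181,250), (274,275) and turquoise (254,115) cases are shut look-alikes. The one meant is (265,190), and I'll confirm it in a crop.

```bash
sed -i "s/np.array(c\['rotation'\])/R.from_euler('xyz',c['rotation']).as_matrix()/; 1a from scipy.spatial.transform import Rotation as R" h.py
python3 - <<'E'
from h import *
t=cv2.imread('pics/top1.png')[140:240,210:320]; s=cv2.imread('pics/side1.png')[200:300,255:345]
t=cv2.resize(t,None,fx=4,fy=4,interpolation=2); s=cv2.resize(s,None,fx=4,fy=4,interpolation=2)
im=np.hstack([t,s]); im=cv2.convertScaleAbs(im,alpha=1.8)
cv2.imwrite('pics/crop.png',im)
print(onz('top',228,202,26),onz('top',291,221,26),proj('top',[211,-480,226]))
E
```

```text
[497.47520446 344.06950313  26.        ] [453.3871597  183.00102897  26.        ] [624.33332985 348.56015379]
```

View pics/crop.png

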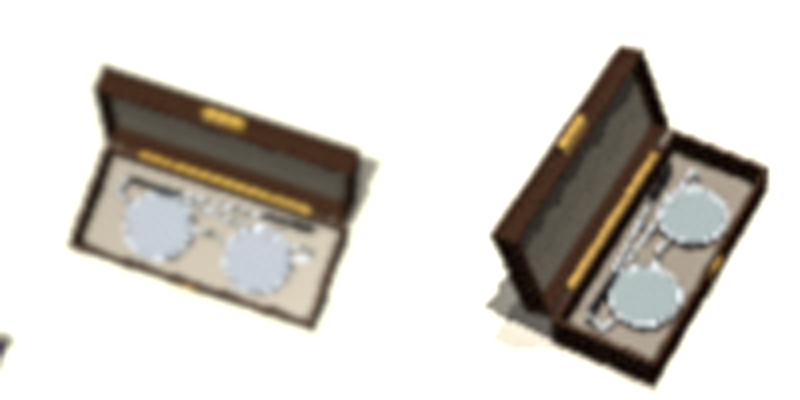

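The crop confirms it: long brown case with two spectacle lenses (top view left). Its front base corners are at about (227.5,201) and (289,222), its hinge ends at about (236,177) and (297,196), and the lid leans back.

```bash
python3 - <<'E'
from h import *
F=[onz('top',227.5,201.2,26),onz('top',289.2,221.5,26)]
H=[onz('top',235.8,177,26),onz('top',297.2,196,26)]
f=sum(F)/2;h=sum(H)/2
y=(F[0]-F[1]);y2=H[0]-H[1]
print(F,H,f,h,np.linalg.norm(f-h),np.linalg.norm(y),np.degrees([np.arctan2(y[1],y[0]),np.arctan2(y2[1],y2[0])]))
ang=(np.arctan2(y[1],y[0])+np.arctan2(y2[1],y2[0]))/2
xx=np.array([np.sin(ang),-np.cos(ang),0]);yy=np.array([np.cos(ang),np.sin(ang),0])
print('xaxis',xx,'yaxis',yy)
if (h-f)@xx<0: print('flip')
X=xx if (h-f)@xx>0 else -xx
hh=f+70*X; hc=(h+hh)/2; hc[2]=26; print('hinge',hc)
# lid outer top corners, triangulate from two views
for a,b in (((235.8,156.5),(268.8,258.8)),((299.5,177.5),(300.5,212))):
    e1,d1=ray('top',*a);e2,d2=ray('side',*b)
    s=np.linalg.lstsq(np.c_[d1,-d2],e2-e1,rcond=None)[0]
    p,q=e1+s[0]*d1,e2+s[1]*d2;print(p,q,((p+q)/2-hc)@X,((p+q)/2-hc)@yy)
# ring case
for u,v in ((389,210),(418,229),(413,175),(455,184)): print(onz('top',u,v,26))
o=bot.get_obs();print(R.from_euler('xyz',o['tcp_rot']).as_matrix())
E
```

```text
[array([499.47994175, 345.45232914,  26.        ]), array([452.02138713, 187.46940096,  26.        ])] [array([562.04840307, 327.74537589,  26.        ]), array([516.95659868, 169.59197559,  26.        ])] [475.75066444 266.46086505  26.        ] [539.50250088 248.66867574  26.        ] 66.18805518438661 164.9573278225162 [73.27957144 74.08638851]
xaxis [ 0.95972188 -0.28095181  0.        ] yaxis [0.28095181 0.95972188 0.        ]
hinge [541.21684832 247.73145698  26.        ]
[602.27323416 317.30835848  81.93870058] [599.47205992 317.42684589  81.30944318] 37.68857389433202 83.59173665973279
[554.51691615 161.31373044  80.24588731] [551.87892193 161.43316323  79.76844688] 35.76093509560267 -79.51356797891214
[487.07238903 -61.70532461  26.        ]
[ 441.34013589 -133.80660625   26.        ]
[ 577.60227905 -121.91811601   26.        ]
[ 556.97464642 -227.25952661   26.        ]
[[ 9.15197116e-01  4.03006329e-01 -3.72013425e-04]
 [ 4.03006446e-01 -9.15196119e-01  1.36676749e-03]
 [ 2.10350707e-04 -1.40078548e-03 -9.99998997e-01]]
```

Request:
jog_arm(targets=[{"xyz": [0.55, -0.4, 0], "spin": 1}, {"xyz": [0.51, -0.455, 0], "spin": 1}, {"xyz": [0.46, -0.5, 0], "spin": 1}, {"xyz": [0.405, -0.545, 0], "spin": 1}, {"xyz": [0.35, -0.585, 0], "spin": 1}, {"xyz": [0.29, -0.615, 0], "spin": 1}, {"xyz": [0.225, -0.64, 0], "spin": 1}, {"xyz": [0.16, -0.66, 0], "spin": 0}, {"xyz": [0.16, -0.66, 0], "spin": 0}, {"xyz": [0.16, -0.66, 0], "spin": 0}], gripper=0)

```text
time: 1.35
tool_pos: [484.8, -8.1, 226.5]
tcp_rot: [3.141, 0.0, -0.285]
contact_force: [0.2, 0.1, -0.3]
grip_width: 0.9
finger_force: 0.0
```

Request:
jog_arm(targets=[{"xyz": [0.14, -0.54, 0], "spin": 0}, {"xyz": [0.14, -0.54, 0], "spin": 0}, {"xyz": [0.14, -0.54, 0], "spin": 0}, {"xyz": [0.14, -0.54, 0], "spin": 0}, {"xyz": [0.14, -0.54, 0], "spin": 0}, {"xyz": [0.14, -0.54, 0], "spin": 0}, {"xyz": [0, 0, 0.46], "spin": 0}, {"xyz": [0, 0, 0.46], "spin": 0}, {"xyz": [0, 0, 0.46], "spin": 0}, {"xyz": [0, 0, 0.44], "spin": 0}])

```text
time: 2.6
tool_pos: [621.2, 220.0, 79.2]
tcp_rot: [3.141, 0.001, -0.285]
contact_force: [-0.0, -0.2, 0.3]
grip_width: 0.4
finger_force: 0.0
```

```bash
python3 - <<'E'
from h import *
o=bot.get_obs();d=o['tool_pos']-[541.2,247.7,26];print(o['tool_pos'],d@[.96,-.281,0],d@[.281,.96,0])
im=np.hstack([cv2.resize(bot.capture(n)[a:a+130,b:b+130],None,fx=3,fy=3,interpolation=2) for n,a,b in(('top',110,210),('side',170,230))])
cv2.imwrite('pics/c2.png',cv2.convertScaleAbs(im,alpha=1.8))
E
```

```text
[621.17370214 219.96487727  79.24830122] 84.56832354007722 -4.153107515116896
```

View pics/c2.png

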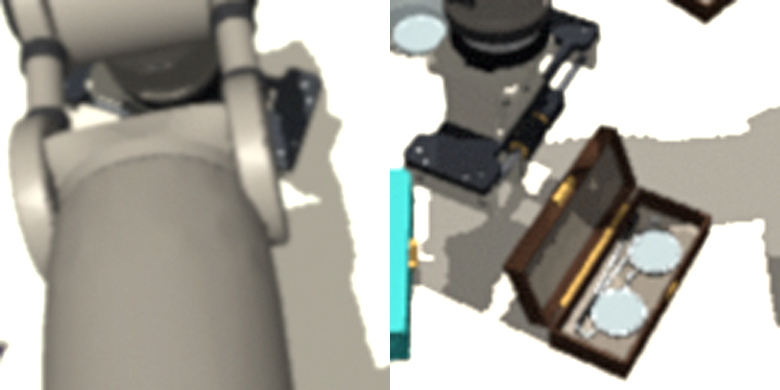

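Request:
jog_arm(targets=[{"xyz": [0, 0, 0.11], "spin": 0}, {"xyz": [-0.2, 0, 0], "spin": 0}, {"xyz": [-0.2, 0, 0], "spin": 0}, {"xyz": [-0.1, 0, 0], "spin": 0}, {"xyz": [-0.1, 0, 0], "spin": 0}, {"xyz": [-0.1, 0, 0], "spin": 0}, {"xyz": [-0.1, 0, -0.08], "spin": 0}, {"xyz": [-0.1, 0, 0], "spin": 0}, {"xyz": [-0.1, 0, 0], "spin": 0}, {"xyz": [0, 0, 0], "spin": 0}])

```text
time: 3.95
tool_pos: [544.0, 242.8, 78.6]
tcp_rot: [3.141, 0.001, -0.285]
contact_force: [-0.5, 0.3, -0.1]
grip_width: 0.4
finger_force: 0.0
```

```bash
python3 - <<'E'
from h import *
o=bot.get_obs();d=o['tool_pos']-[541.2,247.7,26];print(o['tool_pos'],d@[.96,-.281,0],d@[.281,.96,0],o['contact_force'])
im=cv2.resize(bot.capture('side')[170:300,230:360],None,fx=3,fy=3,interpolation=2)
cv2.imwrite('pics/c3.png',cv2.convertScaleAbs(im,alpha=1.8))
E
```

```text
[544.02382527 242.76575144  78.60948557] 4.097396106628756 -3.9433837127576026 [-0.500874    0.34169347 -0.09671123]
```

View pics/c3.png

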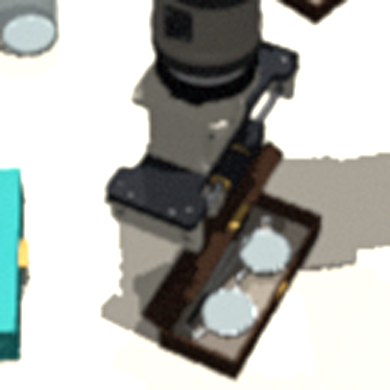

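The side view shows the lid past upright in front of the fingers. The base corner is still at crop (238,378), so the case has hardly moved. Next I'll follow the arc down.

Request:
jog_arm(targets=[{"xyz": [-0.1, 0, 0], "spin": 0}, {"xyz": [-0.1, 0, 0.01], "spin": 0}, {"xyz": [-0.1, 0, 0.05], "spin": 0}, {"xyz": [-0.09, 0, 0.06], "spin": 0}, {"xyz": [-0.08, 0, 0.08], "spin": 0}, {"xyz": [-0.06, 0, 0.08], "spin": 0}, {"xyz": [-0.04, 0, 0.06], "spin": 0}, {"xyz": [-0.02, 0, 0.05], "spin": 0}, {"xyz": [0, 0, 0.03], "spin": 0}, {"xyz": [0, 0, 0], "spin": 0}])

```text
time: 5.25
tool_pos: [499.6, 255.7, 44.9]
tcp_rot: [3.141, 0.0, -0.285]
contact_force: [-0.1, -0.4, 0.0]
grip_width: 0.6
finger_force: 0.0
```

Request:
jog_arm(targets=[{"xyz": [0, 0, 0.01], "spin": 0}, {"xyz": [0, 0, 0.01], "spin": 0}, {"xyz": [0, 0, 0.01], "spin": 0}, {"xyz": [0, 0, 0], "spin": 0}, {"xyz": [0, 0, 0], "spin": 0}, {"xyz": [0, 0, 0], "spin": 0}, {"xyz": [0, 0, 0], "spin": 0}, {"xyz": [0, 0, 0], "spin": 0}, {"xyz": [0, 0, 0], "spin": 0}, {"xyz": [0, 0, 0], "spin": 0}])

```text
time: 6.5
tool_pos: [499.9, 255.8, 44.1]
tcp_rot: [-3.141, -0.001, -0.285]
contact_force: [-3.6, -2.3, 11.2]
grip_width: 0.6
finger_force: 5.6
```

```bash
python3 - <<'E'
from h import *
im=cv2.resize(bot.capture('side')[170:300,230:360],None,fx=4,fy=4,interpolation=2)
cv2.imwrite('pics/c4.png',cv2.convertScaleAbs(im,alpha=1.8))
E
```

```text
(no output)
```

View pics/c4.png

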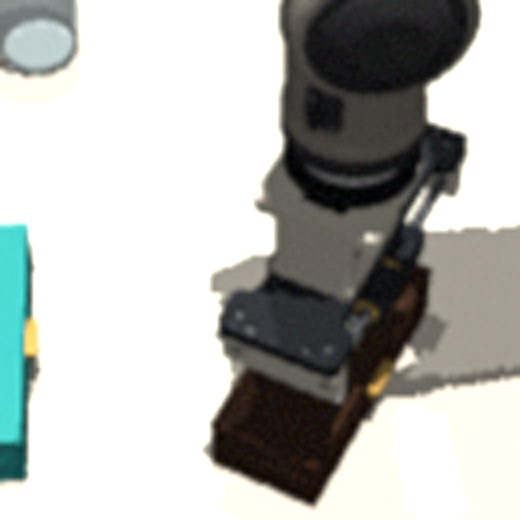

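The lid lies on the base: 11 N of contact at 44 mm height, which is the height of the shut case, and one closed box in the picture (220–430, 270–500). I'll lift straight off.

Request:
jog_arm(targets=[{"xyz": [0, 0, -0.05], "spin": 0}, {"xyz": [0, 0, -0.2], "spin": 0}, {"xyz": [0, 0, -0.4], "spin": 0}, {"xyz": [0, 0, -0.5], "spin": 0}, {"xyz": [0, 0, -0.5], "spin": 0}, {"xyz": [-0.4, 0, -0.3], "spin": 0}, {"xyz": [-0.4, 0.5, 0], "spin": 0}, {"xyz": [0, 0.6, 0], "spin": 0}, {"xyz": [0, 0.6, 0], "spin": 0}, {"xyz": [0, 0, 0], "spin": 0}])

```text
time: 7.8
tool_pos: [399.2, 141.3, 199.7]
tcp_rot: [3.141, -0.001, -0.288]
contact_force: [0.2, 0.4, -0.0]
grip_width: 0.7
finger_force: 0.0
```

```bash
python3 - <<'E'
from h import *
im=np.hstack([cv2.resize(bot.capture(n)[a:a+150,b:b+150],None,fx=2.6,fy=2.6,interpolation=2) for n,a,b in(('top',110,200),('side',160,230))])
cv2.imwrite('pics/c5.png',cv2.convertScaleAbs(im,alpha=1.8))
E
```

```text
(no output)
```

View pics/c5.png

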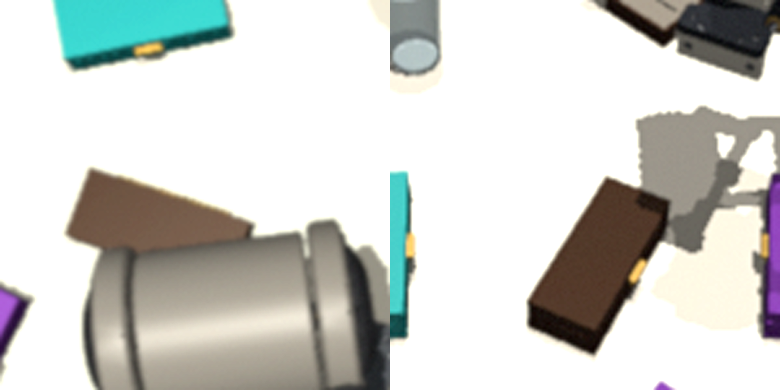

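The case is shut and flat where it stood, the arm is clear of it, and the ring case was not touched.

```bash
python3 -c "
from plant import bot
print(bot.close_job())"
```

```text
the job is handed in; nothing more can be done
None
```

The spectacle case is shut rim to rim and flat where it stood, the ring case was not touched, and the job was handed in after about 8 s; no verdict came back.

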